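# Strip the patio lantern down to its battery pack

### The job

Take the square battery lantern apart from the top down so that its battery can be changed: draw the metal hood straight up off the diffuser and stand it on the wooden tray, then lift the white diffuser off and stand it on the tray beside the hood, then lift out the battery pack and stand it upright in the middle of the white plate. Hood and diffuser stand upright, open side down, flat on the tray's floor; set the parts down rather than dropping them, and leave the lantern's base standing where it is and the other things on the table undisturbed.

Things in the scene. Friction and masses are not known exactly. Their poses are not given: they have to be found in the camera images.
- lantern_base: dark steel base, loose, 0.8 kg, 96 x 96 x 25 mm; on top a square raised collar (72 mm outside, 50 mm inside, 8 mm high), toggle switch on its front (-x) face. Origin: centre of its underside, on the table; x, y along its sides, z up. At the start pack, diffuser and hood are nested on it with the same x, y and yaw (whole lantern 190 mm tall).
- base_deck (a point): point on the base's top face inside the collar, at its centre, 25 mm above the table: where the undersides of pack and diffuser rest when seated.
- hood: dark steel hood, lantern's top: upside-down box 84 x 84 mm outside, 74 inside, 82 tall, 0.2-0.33 kg. Wooden grip fin on top: 14 mm thick (its x), 60 long (its y), 28 high, top 110 mm above the rim. Origin: centre of the open lower rim, which rests on the diffuser's shoulder, 80 mm above the table. Telescopes over its neck, 2 mm play a side, nothing else holds it; free after 76 mm of straight lift.
- diffuser: white plastic diffuser, hollow, open below, 0.16-0.29 kg: lower part 84 x 84 mm, 55 tall, 4 mm wall; then a 70 x 70 mm neck closed on top at 105 mm; on that a grey grip fin 14 mm thick (its x), 50 long (its y), 26 high, top at 131 mm. Origin: centre of its lower rim. Sits loosely round the base's collar (2 mm play a side) over the pack; lift it 90 mm before moving sideways.
- battery_pack: battery pack hidden inside the diffuser: dark block 44 x 44 x 85 mm tall, 0.3 kg, standing in the base's collar (8 mm deep, 3 mm play each side). Origin: centre of its underside. Grip it across two opposite sides near its top.
- tray: pale wooden tray with a dark lip, fixed, 310 mm (its x) x 180 mm (its y), floor 6 mm thick, with a lip all round 5 mm thick that stands 14 mm above the table (8 mm above the floor). Empty. Origin: centre of its underside, on the table. Hood and diffuser fit one behind the other along its x.
- plate: white melamine plate, fixed, 200 mm across, with a flat middle 150 mm across whose surface is 6 mm above the table and a sloping rim 18 mm high. Empty. Origin: centre of its underside, on the table. Tray and plate lie on opposite sides (left and right) of the lantern, either way round.
- tumbler: ribbed clear glass tumbler beyond the lantern, 74 mm across the mouth, 110 mm tall; not to be disturbed. Origin: centre of its underside.
- flowerpot: orange plastic flowerpot at the back, 104 mm across, 90 mm tall; not to be disturbed. Origin: centre of its underside.
- spoon: small wooden spoon, 160 mm long, lying flat between robot and lantern; not to be disturbed. Origin: near its middle, on the table.
- candle_tin: lidded candle tin, 83 mm across, 52 mm tall, at the left; not to be disturbed. Origin: centre of its underside.
- trowel: garden trowel lying at the right, about 270 mm long, 26 mm high; not to be disturbed. Origin: near its middle, on the table.
- cactus: cactus in a terracotta pot at the back, 98 mm across, 145 mm tall; not to be disturbed. Origin: centre of its underside.
Things that resemble listed ones, but are neither listed nor needed, are in the scene too. Leave any pink or turquoise look-alike of the diffuser alone.

How it is judged:
On the way, in this order (a step that is already met when the one before it is completed fails the run):
1. the hood stands on the tray while the diffuser still sits on the base (x of hood in the frame of tray between -0.12 and 0.12 m and y of hood in the frame of tray between -0.07 and 0.07 m and z of hood in the frame of tray between 0.001 and 0.011 m and angle between hood's own z axis and vertical below 0.06 rad and distance between diffuser and base_deck below 0.012 m and linear speed of hood below 0.02 m/s), for 0.2 s.
2. the diffuser stands on the tray too, the pack still in the base (x of hood in the frame of tray between -0.12 and 0.12 m and y of hood in the frame of tray between -0.07 and 0.07 m and z of hood in the frame of tray between 0.001 and 0.011 m and angle between each of hood, diffuser's own z axis and vertical below 0.06 rad and x of diffuser in the frame of tray between -0.12 and 0.12 m and y of diffuser in the frame of tray between -0.07 and 0.07 m and z of diffuser in the frame of tray between 0.001 and 0.011 m and distance between battery_pack and base_deck below 0.012 m and linear speed of diffuser below 0.02 m/s), for 0.2 s.
3. the battery pack stands on the plate (horizontal distance between battery_pack and plate below 0.055 m and z of battery_pack in the frame of plate between 0.001 and 0.011 m and angle between battery_pack's own z axis and vertical below 0.06 rad and linear speed of battery_pack below 0.02 m/s), for 0.2 s.
At the end, for the whole second after the job is handed in: Hood and diffuser stand upright (0.06 rad) flat on the tray floor (centres within 120 mm along, 70 mm across of its centre); the pack stands upright on the plate within 55 mm of its centre; the base is upright within 30 mm of its start; all at rest (all of step 3 and x of hood in the frame of tray between -0.12 and 0.12 m and y of hood in the frame of tray between -0.07 and 0.07 m and z of hood in the frame of tray between 0.001 and 0.011 m and angle between each of hood, diffuser, lantern_base's own z axis and vertical below 0.06 rad and x of diffuser in the frame of tray between -0.12 and 0.12 m and y of diffuser in the frame of tray between -0.07 and 0.07 m and z of diffuser in the frame of tray between 0.001 and 0.011 m and distance of lantern_base from where it was at the start of the episode below 0.03 m and linear speed of each of hood, diffuser, lantern_base below 0.02 m/s); the robot touches nothing.
It fails at once if the hood is dropped, thrown or falls (over 0.5 m/s with nothing of the robot touching it) (linear speed of hood above 0.5 m/s and contact force between hood and the fingers below 0.05 N and contact force between hood and the arm below 0.05 N).
It fails at once if the diffuser is dropped, thrown or falls (over 0.5 m/s with nothing of the robot touching it) (linear speed of diffuser above 0.5 m/s and contact force between diffuser and the fingers below 0.05 N and contact force between diffuser and the arm below 0.05 N).
It fails at once if the battery pack is dropped, thrown or falls (over 0.5 m/s with nothing of the robot touching it) (linear speed of battery_pack above 0.5 m/s and contact force between battery_pack and the fingers below 0.05 N and contact force between battery_pack and the arm below 0.05 N).
It fails at once if the lantern's base is lifted off the table or tipped (height (world z) of lantern_base above 0.015 m or angle between lantern_base's own z axis and vertical above 0.15 rad).
It fails at once if a bystander (tumbler, flowerpot, spoon, candle tin, trowel or cactus) is disturbed: moved over 30 mm (distance of any of tumbler, flowerpot, spoon, candle_tin, trowel, cactus from where it was at the start of the episode above 0.03 m).
It also fails if it takes over 72 s, if anything falls off the work surface, if the arm or the gripper's body presses on something with over 40 N, if the wrist force passes 120 N, or if a joint passes its speed limit or range.

### The arm

A 7-joint arm with a two-finger parallel gripper is mounted at the origin on the work surface. World frame = base frame: x ahead of the robot, y to its left, z up, the work surface at z = 0. Lengths are in m, angles in rad, forces in N, time in s.
With the tool pointing down it reaches from about 0.4 to 0.85 m from the base axis. Payload 10.4 kg.
Tool frame: the origin (TCP) lies at the very end of the fingers, on their centre line; the grasp point (between the pads) lies 19 mm behind it (arm.grasp_offset is the distance from the TCP to the grasp point, in m); z points along the fingers, y is the direction in which the jaws open and shut (so a half turn about z gives the same grasp; the last joint's range is limited). The gripper opens to 85 mm and grips with 20 to 120 N. Pads are 22 mm wide; open, the fingers measure 114 mm over their backs; the gripper's body (76 mm by 85 mm) begins 54 mm behind the grasp point. The pads swing forward as they close: fully open they stand 13 mm farther back than shut.
Start: joints at [-1.352, 0.332, -0.065, 1.46, 0.022, 1.35, -0.088], TCP at [0.15, 0.607, 0.231] pointing down, gripper open.
Joint ranges: [-2.6, 2.6], [-0.5, 2.12], [-1.47, 1.34], [0.16, 2.42], [-1.27, 4.41], [0.06, 2.06], [-2.6, 2.6]. Speed limits (rad/s): [2.22, 2.22, 2.79, 2.79, 3.14, 3.14, 3.14].

### API

Orientations are given as a unit quaternion [w, x, y, z].
In Python, from plant import get_obs, optics, job, arm gives the robot as it stands. The module is installed in compiled form; this text tells all that it offers.
- The arm moves only by the tool drive_tool, never from a script. Its argument "motion" is a list of rows, each an object with "dr": the turn, a rotation vector about the tool's x, y, z in degrees, a list of three; "slide": the shift along the tool's x, y, z in m, a list of three; "claw": the finger opening in m, from 0 to 0.0854. A call has 1 to 8 rows; each row is the pose to reach, as a shift and turn from the pose measured when the call began, along the tool's axes at that moment; what a row does not reach only later rows make up. A row lasts 1/8 s, in which the tool goes at most 62.5 mm and 10.7 degrees, less where a joint would pass 70% of its speed; a pose out of reach is approached as far as the arm can. A call with a gripper value outside its range is refused whole. The fingers move at their own pace and stop on an object; the grip force is fixed at half the most. Time passes only in rows, so rows that repeat a pose let the fingers close. It gives the time, the measured TCP pose, the force and the opening at its end, in the units of the state.
- get_obs(): the state, without advancing time (a new reading comes with each control period).
- optics.get_image(name): name is "scene" or "top" or "wrist"; returns a dict with "frame" (400x640x3 uint8, red, green, blue), "fovy" (degrees; the focal length in pixels is half the picture's height over the tangent of half this angle, whatever the lens; pixels are square), "cx", "cy" (the principal point, pixels), "k1" (the pictures are not rectified: a ray, as slopes to the right and down, at radius r is drawn at 1 + k1 r^2 times it, then the intrinsics apply), "camera_from_world" (4x4, takes a point from world to camera coordinates). Camera axes: x right, y down, z forward; pixel columns grow to the right and rows downward; lengths in m; the calibration is good to about 2 mm. A picture is of the moment at which its call begins. There is no depth.
- job.job_done(): hands the job in, once; it reports no verdict.
The state is a dict: "time_s": time; "q": joint angles; "qd": joint speeds; "joint_torque": joint torques, N m; "tool_pos": TCP position; "orientation": TCP orientation; "contact_force": force on the tool from outside, world axes, zero at the start; "torque": the same for the moment, N m; "grip_width": opening from 0.0 (shut) to 1.0 (fully open).
Only numpy, scipy, OpenCV 4.12 (cv2) and the standard library are available. Lean on these libraries where they do the work, as an engineer would, in place of code of your own. Each camera call takes 0.05 s, during which the arm holds its last target. There are 200 camera calls.

## Working session

There is one attempt and no reset: what is moved stays moved. The work goes in short steps, Python scripts to look and compute and a tool call to move; the robot and the scene stay as the last step left them, time stands still between calls to the robot, and variables do not carry over. Pictures are saved under pics/ and viewed, about 8 in all and at most 12, crops included, and the job is handed in when it is done.

Besides the shell and the picture viewer there is one more tool, called after "Emit:" in YAML: its name, and indented under it one key for each argument. drive_tool: Moves the arm, as the interface text tells. Its arguments: {"type":"object","properties":{"motion":{"type":"array","items":{"type":"object","properties":{"dr":{"type":"array","items":{"type":"number"}},"slide":{"type":"array","items":{"type":"number"}},"claw":{"type":"number"}}}}},"required":["motion"]}

```bash
mkdir -p pics
cat > h.py <<'E'
import numpy as np, cv2
from plant import get_obs, optics, job, arm
from scipy.spatial.transform import Rotation as R
def cam(n):
    d=optics.get_image(n); f=d['frame'].shape[0]/2/np.tan(np.radians(d['fovy'])/2)
    d['K']=np.array([[f,0,d['cx']],[0,f,d['cy']],[0,0,1]]); return d
def ray(d,uv):
    T=np.array(d['camera_from_world']); K=d['K']
    p=(np.atleast_2d(uv).astype(float)-[d['cx'],d['cy']])/K[0,0]
    s=cv2.undistortPoints(np.atleast_2d(uv).astype(float)[:,None],K,np.array([d['k1'],0,0,0,0.]))[:,0]
    v=np.c_[s,np.ones(len(s))]@T[:3,:3]; return -T[:3,:3].T@T[:3,3], v
def onplane(d,uv,z):
    c,v=ray(d,uv); return c+v*((z-c[2])/v[:,2])[:,None]
def tri(d1,u1,d2,u2):
    c1,v1=ray(d1,u1);c2,v2=ray(d2,u2);v1=v1[0];v2=v2[0]
    s=np.linalg.lstsq(np.c_[v1,-v2],c2-c1,rcond=None)[0]
    a=c1+s[0]*v1;b=c2+s[1]*v2; return (a+b)/2,np.linalg.norm(a-b)
def proj(d,P):
    T=np.array(d['camera_from_world']); return cv2.projectPoints(np.atleast_2d(P).astype(float),cv2.Rodrigues(T[:3,:3])[0],T[:3,3],d['K'],np.array([d['k1'],0,0,0,0.]))[0][:,0]
def rot(): 
    q=get_obs()['orientation']; return R.from_quat([q[1],q[2],q[3],q[0]])
def save(n,im): cv2.imwrite(f'pics/{n}.png',im[...,::-1])
def goto(p,yaw=None):
    "slide, dr in tool axes to reach world p with tool down and tool y at yaw"
    o=get_obs(); r=rot(); s=r.inv().apply(np.array(p)-o['tool_pos'])
    out=None
    if yaw is not None:
        best=None
        for k in (0,np.pi):
            y=np.array([np.cos(yaw+k),np.sin(yaw+k),0]); z=np.array([0,0,-1.]); x=np.cross(y,z)
            t=R.from_matrix(np.c_[x,y,z]); w=(r.inv()*t).as_rotvec(degrees=True)
            if best is None or np.linalg.norm(w)<np.linalg.norm(best): best=w
        out=best
    print('slide',s.round(4),'dr',None if out is None else out.round(2),'q7',np.round(o['q'][6],2))
E
python3 - <<'E'
from h import *
a=cam('scene');b=cam('top');w=cam('wrist');o=get_obs()
for n,d in (('scene',a),('top',b),('wrist',w)):
    save(n,d['frame']);T=np.array(d['camera_from_world']);print(n,d['fovy'],d['k1'],(-T[:3,:3].T@T[:3,3]).round(3),T[2,:3].round(2))
print(o['tool_pos'],o['orientation'],arm.grasp_offset,o['grip_width'],rot().as_matrix().round(2))
E
```

```text
scene 54.93628766909951 -0.027775586462165446 [ 1.046 -0.298  0.941] [-0.51  0.29 -0.81]
top 56.533182951947936 -0.05343103623366675 [0.331 0.    1.039] [ 0.19  0.02 -0.98]
wrist 64.00856618916526 -0.03190344602190534 [0.07  0.625 0.373] [ 0.31 -0.08 -0.95]
[0.14954801 0.60653914 0.23068538] [-5.31161769e-05  1.20570894e-01  9.92704559e-01 -5.61212816e-04] 0.0187 0.9979429506761299 [[-0.97  0.24 -0.  ]
 [ 0.24  0.97 -0.  ]
 [-0.   -0.   -1.  ]]
```

View pics/scene.png

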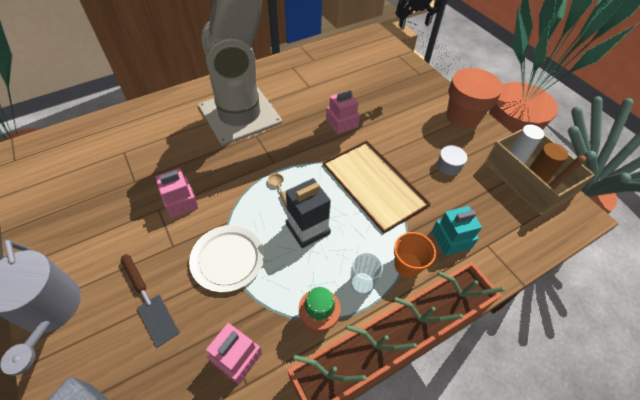

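View pics/top.png

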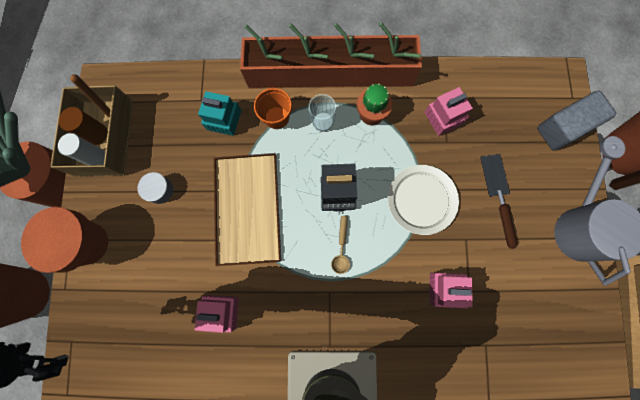

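The scene view shows the lantern at (308,210) with its fin at (307,190), the tray at (375,185), and the plate at (227,260). The top view shows the lantern at (339,187) with its fin at (340,179), the tray at (248,208), and the plate at (424,200). The pink and turquoise look-alikes are elsewhere.

Run:
```python
from h import *
a=cam('scene');b=cam('top')
def mask(d,box,lo,hi):
    x0,y0,x1,y1=box; h=cv2.cvtColor(d['frame'],cv2.COLOR_RGB2HSV); m=np.zeros(h.shape[:2],np.uint8)
    m[y0:y1,x0:x1]=cv2.inRange(h[y0:y1,x0:x1],lo,hi); return m
def big(m): return max(cv2.findContours(m,cv2.RETR_EXTERNAL,cv2.CHAIN_APPROX_NONE)[0],key=cv2.contourArea)
# fin
for n,d,box in (('s',a,(285,175,335,205)),('t',b,(318,165,362,190))):
    c=big(mask(d,box,(8,60,110),(28,255,255))); r=cv2.minAreaRect(c); d['fin']=r; print(n,'fin',r,cv2.contourArea(c))
    # tray
for n,d,box in (('s',a,(315,135,435,235)),('t',b,(205,140,290,275))):
    c=big(mask(d,box,(10,30,150),(30,140,255))); q=cv2.approxPolyDP(cv2.convexHull(c),6,True)[:,0]; print(n,'tray',q.tolist()); P=onplane(d,q,0.006); print(P.round(3).tolist()); print('mean',P.mean(0).round(3), np.linalg.norm(np.diff(P,axis=0),axis=1).round(3))
for n,d,box in (('s',a,(180,215,270,300)),('t',b,(385,160,465,240))):
    c=big(mask(d,box,(0,0,150),(40,45,255))); e=cv2.fitEllipse(cv2.convexHull(c)); print(n,'plate',e, onplane(d,[e[0]],0.018).round(3))
p,g=tri(a,[a['fin'][0]],b,[b['fin'][0]]); print('fin tri',p.round(4),g)
print('finplane .19',onplane(a,[a['fin'][0]],.19),onplane(b,[b['fin'][0]],.19))
bx=cv2.boxPoints(b['fin']);P=onplane(b,bx,.19);print(P.round(4).tolist())
im=np.hstack([cv2.resize(a['frame'][165:255,270:345],None,fx=5,fy=5),cv2.resize(b['frame'][155:220,310:395],None,fx=5,fy=5)[:325] if 0 else cv2.resize(b['frame'][140:230,310:395],None,fx=5,fy=5)]);save('crop',im)
```

```text
s fin ((307.1533203125, 188.8284912109375), (5.618335247039795, 22.896228790283203), 64.98310089111328) 104.0
t fin ((338.5112609863281, 177.77035522460938), (5.495231628417969, 25.186479568481445), 87.61405944824219) 112.0
s tray [[327, 162], [365, 144], [425, 205], [384, 229]]
[[0.356, 0.156, 0.006], [0.348, 0.308, 0.006], [0.643, 0.325, 0.006], [0.652, 0.169, 0.006]]
mean [0.5   0.239 0.006] [0.153 0.296 0.157]
t tray [[273, 156], [278, 259], [220, 263], [218, 160]]
[[0.652, 0.167, 0.006], [0.357, 0.146, 0.006], [0.345, 0.307, 0.006], [0.641, 0.328, 0.006]]
mean [0.499 0.237 0.006] [0.296 0.162 0.297]
s plate ((226.13563537597656, 258.2328186035156), (64.74535369873047, 76.3942642211914), 66.65386962890625) [[ 0.527 -0.259  0.018]]
t plate ((423.1034851074219, 199.3867645263672), (68.27998352050781, 71.61748504638672), 129.7926483154297) [[ 0.52  -0.257  0.018]]
fin tri [ 0.5409 -0.0191  0.1865] 0.0013349838324253976
finplane .19 [[ 0.54307165 -0.02103586  0.19      ]] [[ 0.540356   -0.01842107  0.19      ]]
[[0.5459, 0.0114, 0.19], [0.5481, -0.0478, 0.19], [0.5348, -0.0481, 0.19], [0.5326, 0.0109, 0.19]]
```

View pics/crop.png

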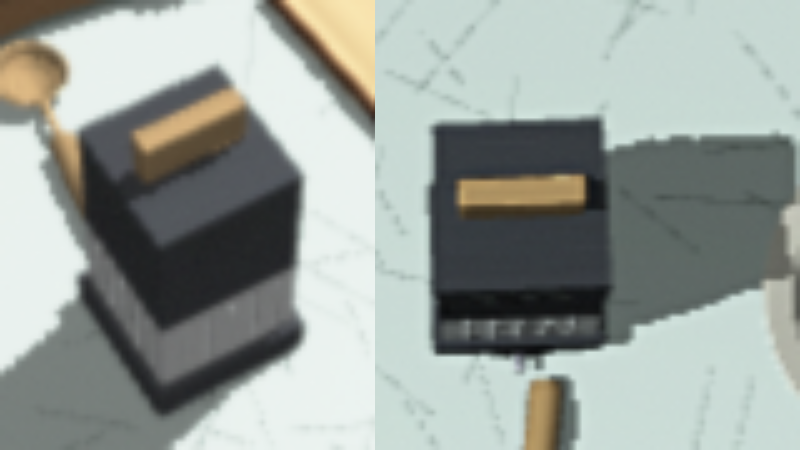

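The crop shows the fin's top, with its long side along world y and a yaw of about 2°. Fin top at (0.541, -0.019, 0.187) agrees with the expected 0.190. The tray is at (0.50, 0.238), yaw about 3.7°, and the plate at (0.523, -0.258).

```bash
python3 -c "
from h import *
goto([.541,-.019,.28],0.037)"
```

```text
slide [-0.5298 -0.5138 -0.0487] dr [-3.000e-02  3.000e-02  7.402e+01] q7 -0.09
```

Emit:
drive_tool:
  motion:
    - {"dr": [0, 0, 3], "slide": [0, 0, -0.049], "claw": 0.085}
    - {"dr": [0, 0, 9], "slide": [-0.035, -0.034, -0.049], "claw": 0.085}
    - {"dr": [0, 0, 15], "slide": [-0.075, -0.073, -0.049], "claw": 0.085}
    - {"dr": [0, 0, 21], "slide": [-0.115, -0.112, -0.049], "claw": 0.085}
    - {"dr": [0, 0, 28], "slide": [-0.155, -0.15, -0.049], "claw": 0.085}
    - {"dr": [0, 0, 34], "slide": [-0.195, -0.189, -0.049], "claw": 0.085}
    - {"dr": [0, 0, 40], "slide": [-0.235, -0.228, -0.049], "claw": 0.085}
    - {"dr": [0, 0, 46], "slide": [-0.275, -0.267, -0.049], "claw": 0.085}

```text
time_s: 1.25
tool_pos: [0.3534, 0.2799, 0.2803]
orientation: [0.0, 0.5, 0.866, 0.0]
contact_force: [0.9, 0.7, -0.4]
grip_width: 0.999
```

```bash
python3 -c "
from h import *
print(get_obs()['time_s'],get_obs()['tool_pos']);goto([.541,-.019,.28],0.037)"
```

```text
1.25 [0.3534114  0.27990485 0.28026733]
slide [-3.526e-01  1.330e-02  3.000e-04] dr [1.000e-02 0.000e+00 2.783e+01] q7 -0.27
```

Emit:
drive_tool:
  motion:
    - {"dr": [0, 0, 4], "slide": [-0.05, 0.002, 0], "claw": 0.085}
    - {"dr": [0, 0, 8], "slide": [-0.1, 0.004, 0], "claw": 0.085}
    - {"dr": [0, 0, 12], "slide": [-0.15, 0.006, 0], "claw": 0.085}
    - {"dr": [0, 0, 16], "slide": [-0.2, 0.008, 0], "claw": 0.085}
    - {"dr": [0, 0, 20], "slide": [-0.25, 0.01, 0], "claw": 0.085}
    - {"dr": [0, 0, 24], "slide": [-0.3, 0.012, 0], "claw": 0.085}
    - {"dr": [0, 0, 27.8], "slide": [-0.353, 0.013, 0], "claw": 0.085}
    - {"dr": [0, 0, 27.8], "slide": [-0.353, 0.013, 0], "claw": 0.085}

```text
time_s: 2.25
tool_pos: [0.5416, -0.0238, 0.2802]
orientation: [0.001, 0.696, 0.718, -0.001]
contact_force: [-0.4, -0.4, -0.7]
grip_width: 1.0
```

```bash
python3 -c "
from h import *
d=cam('wrist');save('w1',d['frame']);print(proj(d,[[.541,-.019,.19],[.541,.011,.19],[.541,-.049,.19],[.541,-.019,.162]]).round())
goto([.541,-.019,.168],0.037)"
```

```text
[[321. 195.]
 [322. 157.]
 [320. 231.]
 [321. 185.]]
slide [0.0023 0.     0.112 ] dr [-0.02  0.06 -0.16] q7 0.06
```

View pics/w1.png

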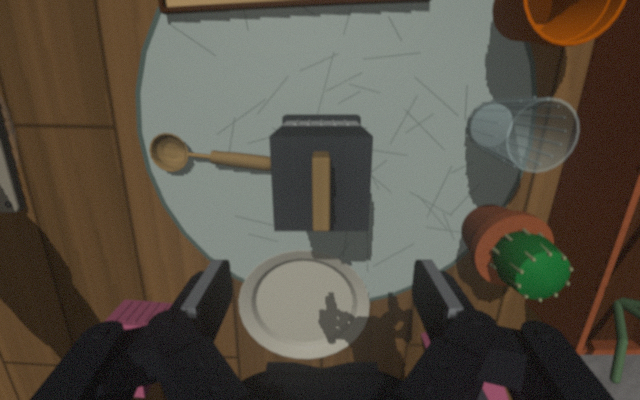

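The wrist view shows the fin at about (321,193), spanning rows 152–231, which matches the projection (321,195). I'll descend and grip.

Emit:
drive_tool:
  motion:
    - {"dr": [0, 0, 0], "slide": [0.002, 0, 0.04], "claw": 0.085}
    - {"dr": [0, 0, 0], "slide": [0.002, 0, 0.08], "claw": 0.085}
    - {"dr": [0, 0, 0], "slide": [0.002, 0, 0.105], "claw": 0.06}
    - {"dr": [0, 0, 0], "slide": [0.002, 0, 0.112], "claw": 0.04}
    - {"dr": [0, 0, 0], "slide": [0.002, 0, 0.112], "claw": 0.02}
    - {"dr": [0, 0, 0], "slide": [0.002, 0, 0.112], "claw": 0.0}
    - {"dr": [0, 0, 0], "slide": [0.002, 0, 0.112], "claw": 0.0}
    - {"dr": [0, 0, 0], "slide": [0.002, 0, 0.112], "claw": 0.0}

```text
time_s: 3.3
tool_pos: [0.5415, -0.0191, 0.1693]
orientation: [0.0, 0.695, 0.719, 0.0]
contact_force: [-2.5, 0.3, 5.7]
grip_width: 0.15
```

Emit:
drive_tool:
  motion:
    - {"dr": [0, 0, 0], "slide": [0, 0, 0], "claw": 0.0}
    - {"dr": [0, 0, 0], "slide": [0, 0, -0.005], "claw": 0.0}
    - {"dr": [0, 0, 0], "slide": [0, 0, -0.012], "claw": 0.0}

```text
time_s: 3.68
tool_pos: [0.5413, -0.0191, 0.1815]
orientation: [0.0, 0.695, 0.719, 0.0]
contact_force: [-0.2, 0.2, -2.9]
grip_width: 0.146
```

Emit:
drive_tool:
  motion:
    - {"dr": [0, 0, 0], "slide": [0, 0, -0.015], "claw": 0.0}
    - {"dr": [0, 0, 0], "slide": [0, 0, -0.03], "claw": 0.0}
    - {"dr": [0, 0, 0], "slide": [0, 0, -0.045], "claw": 0.0}
    - {"dr": [0, 0, 0], "slide": [0, 0, -0.06], "claw": 0.0}
    - {"dr": [0, 0, 0], "slide": [0, 0, -0.075], "claw": 0.0}
    - {"dr": [0, 0, 0], "slide": [0, 0, -0.09], "claw": 0.0}
    - {"dr": [0, 0, 0], "slide": [0, 0, -0.1], "claw": 0.0}
    - {"dr": [0, 0, 0], "slide": [0, 0, -0.1], "claw": 0.0}

```text
time_s: 4.68
tool_pos: [0.5416, -0.0191, 0.2822]
orientation: [0.001, 0.695, 0.719, 0.001]
contact_force: [0.1, -0.3, -4.2]
grip_width: 0.151
```

Run:
```python
from h import *
a=cam('scene');b=cam('wrist');t=cam('top')
save('lift',np.hstack([cv2.resize(a['frame'][130:290,240:400],(400,400)),cv2.resize(t['frame'][100:260,260:420],(400,400))]))
goto([.569,.2425,.285],0.037)
```

```text
slide [ 0.2604  0.037  -0.0042] dr [-0.02  0.03 -0.15] q7 0.06
```

View pics/lift.png

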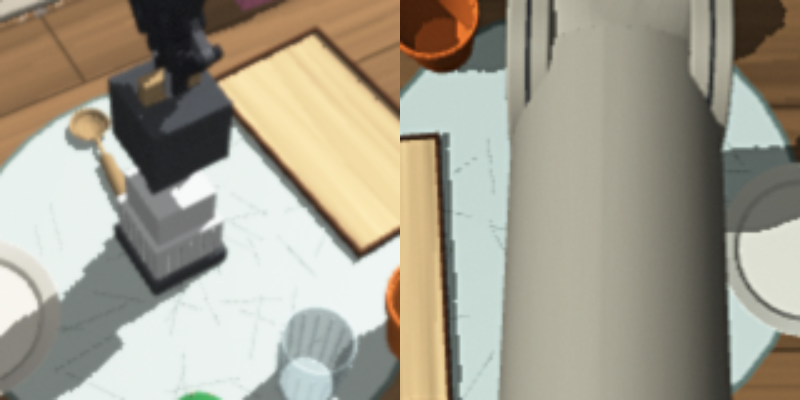

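The hood hangs level and clear in the left half, and the diffuser is still seated on the base. The arm hides the lantern in the top view. I'll carry the hood to the tray.

Emit:
drive_tool:
  motion:
    - {"dr": [0, 0, 0], "slide": [0.02, 0.004, 0], "claw": 0.0}
    - {"dr": [0, 0, 0], "slide": [0.06, 0.01, 0], "claw": 0.0}
    - {"dr": [0, 0, 0], "slide": [0.105, 0.016, 0], "claw": 0.0}
    - {"dr": [0, 0, 0], "slide": [0.15, 0.022, 0], "claw": 0.0}
    - {"dr": [0, 0, 0], "slide": [0.195, 0.028, 0], "claw": 0.0}
    - {"dr": [0, 0, 0], "slide": [0.235, 0.034, 0], "claw": 0.0}
    - {"dr": [0, 0, 0], "slide": [0.26, 0.037, 0], "claw": 0.0}
    - {"dr": [0, 0, 0], "slide": [0.26, 0.037, 0], "claw": 0.0}

```text
time_s: 5.82
tool_pos: [0.5683, 0.2448, 0.2798]
orientation: [-0.0, 0.694, 0.72, -0.001]
contact_force: [-0.3, -1.0, -3.3]
grip_width: 0.153
```

Run:
```python
from h import *
goto([.569,.2425,.099],0.037)
```

```text
slide [-0.0021  0.0009  0.1808] dr [-0.1   0.06  0.05] q7 -0.33
```

Emit:
drive_tool:
  motion:
    - {"dr": [0, 0, 0], "slide": [-0.002, 0, 0.02], "claw": 0.0}
    - {"dr": [0, 0, 0], "slide": [-0.002, 0, 0.06], "claw": 0.0}
    - {"dr": [0, 0, 0], "slide": [-0.002, 0, 0.1], "claw": 0.0}
    - {"dr": [0, 0, 0], "slide": [-0.002, 0, 0.135], "claw": 0.0}
    - {"dr": [0, 0, 0], "slide": [-0.002, 0, 0.16], "claw": 0.0}
    - {"dr": [0, 0, 0], "slide": [-0.002, 0, 0.172], "claw": 0.0}
    - {"dr": [0, 0, 0], "slide": [-0.002, 0, 0.178], "claw": 0.0}
    - {"dr": [0, 0, 0], "slide": [-0.002, 0, 0.181], "claw": 0.0}

```text
time_s: 6.82
tool_pos: [0.5686, 0.2425, 0.0994]
orientation: [-0.0, 0.694, 0.72, -0.0]
contact_force: [0.5, 1.0, -2.3]
grip_width: 0.151
```

Emit:
drive_tool:
  motion:
    - {"dr": [0, 0, 0], "slide": [0, 0, 0.001], "claw": 0.0}
    - {"dr": [0, 0, 0], "slide": [0, 0, 0.002], "claw": 0.0}
    - {"dr": [0, 0, 0], "slide": [0, 0, 0.003], "claw": 0.0}
    - {"dr": [0, 0, 0], "slide": [0, 0, 0.004], "claw": 0.0}
    - {"dr": [0, 0, 0], "slide": [0, 0, 0.0045], "claw": 0.0}

```text
time_s: 7.45
tool_pos: [0.5686, 0.2426, 0.0954]
orientation: [-0.0, 0.694, 0.72, -0.0]
contact_force: [-4.7, -0.5, 6.5]
grip_width: 0.148
```

Contact came at the expected height (TCP 0.095). I'll release and rise.

Emit:
drive_tool:
  motion:
    - {"dr": [0, 0, 0], "slide": [0, 0, 0], "claw": 0.03}
    - {"dr": [0, 0, 0], "slide": [0, 0, 0], "claw": 0.05}
    - {"dr": [0, 0, 0], "slide": [0, 0, 0], "claw": 0.05}
    - {"dr": [0, 0, 0], "slide": [0, 0, -0.02], "claw": 0.06}
    - {"dr": [0, 0, 0], "slide": [0, 0, -0.06], "claw": 0.085}
    - {"dr": [0, 0, 0], "slide": [0, 0, -0.11], "claw": 0.085}
    - {"dr": [0, 0, 0], "slide": [0, 0, -0.15], "claw": 0.085}
    - {"dr": [0, 0, 0], "slide": [0, 0, -0.15], "claw": 0.085}

```text
time_s: 8.45
tool_pos: [0.5705, 0.243, 0.2506]
orientation: [0.001, 0.694, 0.72, 0.003]
contact_force: [-0.2, -0.8, -0.7]
grip_width: 0.999
```

Run:
```python
from h import *
a=cam('scene');t=cam('top');w=cam('wrist')
x=cv2.resize(a['frame'][110:270,260:420],(400,400));y=cv2.resize(w['frame'],(640,400))[:,120:520]
save('placed',np.hstack([x,y]))
# predicted diffuser fin top
print(proj(a,[[.541,-.019,.156]]),proj(w,[[.541,-.019,.156]]),proj(t,[[.541,-.019,.156]]))
goto([.541,-.019,.25],0.037)
```

```text
[[307.47662202 196.10435598]] [[285.37317748 436.55897395]] [[338.47130333 180.85532176]]
slide [-0.2604 -0.0373 -0.0045] dr [-0.05  0.01  0.03] q7 -0.32
```

View pics/placed.png

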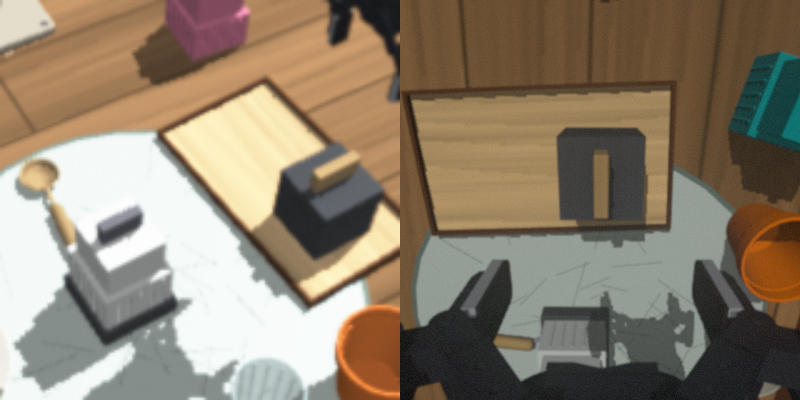

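The hood stands upright at the far end of the tray, inside the lip. The diffuser is still seated, its grey fin at about (308,196) in full scene pixels.

Emit:
drive_tool:
  motion:
    - {"dr": [0, 0, 0], "slide": [-0.03, -0.005, -0.01], "claw": 0.085}
    - {"dr": [0, 0, 0], "slide": [-0.08, -0.011, -0.01], "claw": 0.085}
    - {"dr": [0, 0, 0], "slide": [-0.13, -0.018, -0.005], "claw": 0.085}
    - {"dr": [0, 0, 0], "slide": [-0.18, -0.025, -0.005], "claw": 0.085}
    - {"dr": [0, 0, 0], "slide": [-0.23, -0.033, -0.005], "claw": 0.085}
    - {"dr": [0, 0, 0], "slide": [-0.26, -0.037, -0.005], "claw": 0.085}
    - {"dr": [0, 0, 0], "slide": [-0.26, -0.037, -0.005], "claw": 0.085}

```text
time_s: 9.48
tool_pos: [0.5404, -0.0216, 0.25]
orientation: [-0.0, 0.695, 0.719, -0.001]
contact_force: [-0.3, 0.7, -0.7]
grip_width: 0.994
```

Run:
```python
from h import *
a=cam('scene');w=cam('wrist');save('w2',w['frame'])
def fin(d,box):
    x0,y0,x1,y1=box; g=cv2.cvtColor(d['frame'],cv2.COLOR_RGB2GRAY); m=np.zeros_like(g); h=cv2.cvtColor(d['frame'],cv2.COLOR_RGB2HSV)
    m[y0:y1,x0:x1]=(g[y0:y1,x0:x1]<130)*255
    c=max(cv2.findContours(m,cv2.RETR_EXTERNAL,cv2.CHAIN_APPROX_NONE)[0],key=cv2.contourArea); return cv2.minAreaRect(c),cv2.contourArea(c)
print(fin(a,(296,188,320,206)))
print(proj(w,[[.541,-.019,.156],[.541,.006,.156],[.541,-.044,.156]]).round(1),proj(a,[[.541,-.019,.156],[.541,.006,.156],[.541,-.044,.156]]).round(1))
goto([.541,-.019,.134],0.037)
```

```text
(((307.79998779296875, 200.9000244140625), (7.273237705230713, 19.28989028930664), 71.56504821777344), 90.5)
[[322.1 199.6]
 [323.3 168.2]
 [320.9 229. ]] [[307.5 196.1]
 [316.  192.3]
 [298.8 200. ]]
slide [-0.0009  0.0003  0.1159] dr [-0.12  0.    0.04] q7 0.07
```

View pics/w2.png

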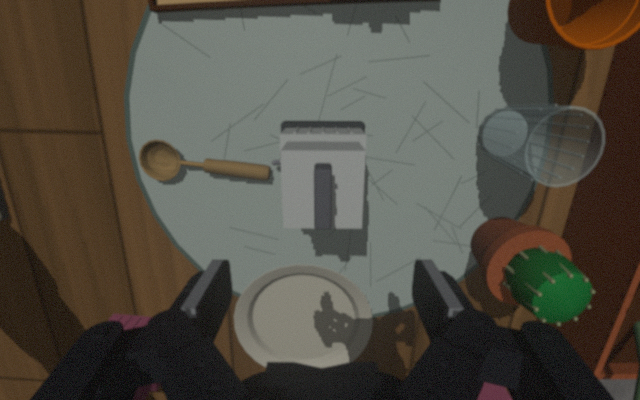

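The wrist view shows the grey fin at column 323, rows 165–229, against a prediction of (322,200). I'll descend and grip it.

Emit:
drive_tool:
  motion:
    - {"dr": [0, 0, 0], "slide": [-0.001, 0, 0.04], "claw": 0.085}
    - {"dr": [0, 0, 0], "slide": [-0.001, 0, 0.08], "claw": 0.085}
    - {"dr": [0, 0, 0], "slide": [-0.001, 0, 0.108], "claw": 0.06}
    - {"dr": [0, 0, 0], "slide": [-0.001, 0, 0.115], "claw": 0.04}
    - {"dr": [0, 0, 0], "slide": [-0.001, 0, 0.115], "claw": 0.02}
    - {"dr": [0, 0, 0], "slide": [-0.001, 0, 0.115], "claw": 0.0}
    - {"dr": [0, 0, 0], "slide": [-0.001, 0, 0.115], "claw": 0.0}
    - {"dr": [0, 0, 0], "slide": [-0.001, 0, 0.115], "claw": 0.0}

```text
time_s: 10.58
tool_pos: [0.5415, -0.0188, 0.1362]
orientation: [-0.0, 0.694, 0.72, 0.0]
contact_force: [-1.4, 1.7, 7.2]
grip_width: 0.149
```

Emit:
drive_tool:
  motion:
    - {"dr": [0, 0, 0], "slide": [0, 0, 0], "claw": 0.0}
    - {"dr": [0, 0, 0], "slide": [0, 0, -0.005], "claw": 0.0}
    - {"dr": [0, 0, 0], "slide": [0, 0, -0.012], "claw": 0.0}

```text
time_s: 10.95
tool_pos: [0.5413, -0.0189, 0.1484]
orientation: [-0.0, 0.694, 0.72, -0.0]
contact_force: [0.2, 0.8, -2.3]
grip_width: 0.151
```

Emit:
drive_tool:
  motion:
    - {"dr": [0, 0, 0], "slide": [0, 0, -0.015], "claw": 0.0}
    - {"dr": [0, 0, 0], "slide": [0, 0, -0.035], "claw": 0.0}
    - {"dr": [0, 0, 0], "slide": [0, 0, -0.055], "claw": 0.0}
    - {"dr": [0, 0, 0], "slide": [0, 0, -0.075], "claw": 0.0}
    - {"dr": [0, 0, 0], "slide": [0, 0, -0.095], "claw": 0.0}
    - {"dr": [0, 0, 0], "slide": [0, 0, -0.11], "claw": 0.0}
    - {"dr": [0, 0, 0], "slide": [0, 0, -0.12], "claw": 0.0}
    - {"dr": [0, 0, 0], "slide": [0, 0, -0.12], "claw": 0.0}

```text
time_s: 11.95
tool_pos: [0.5416, -0.019, 0.2689]
orientation: [-0.0, 0.694, 0.72, 0.0]
contact_force: [-0.1, 1.0, -2.2]
grip_width: 0.147
```

Run:
```python
from h import *
a=cam('scene');save('lift2',cv2.resize(a['frame'][130:290,240:400],(400,400)))
goto([.43,.2335,.268],0.045)
```

```text
slide [ 0.2565 -0.1017  0.0005] dr [-0.04 -0.04 -0.41] q7 0.07
```

View pics/lift2.png

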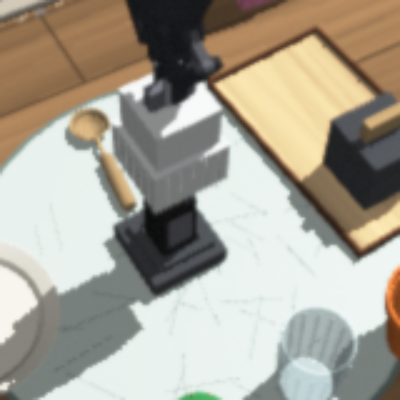

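The diffuser is up and clear, and the dark pack still stands in the base. Next it goes to the tray.

Emit:
drive_tool:
  motion:
    - {"dr": [0, 0, 0], "slide": [0.02, -0.008, 0], "claw": 0.0}
    - {"dr": [0, 0, 0], "slide": [0.06, -0.024, 0], "claw": 0.0}
    - {"dr": [0, 0, 0], "slide": [0.105, -0.042, 0], "claw": 0.0}
    - {"dr": [0, 0, 0], "slide": [0.15, -0.06, 0], "claw": 0.0}
    - {"dr": [0, 0, 0], "slide": [0.195, -0.078, 0], "claw": 0.0}
    - {"dr": [0, 0, 0], "slide": [0.235, -0.094, 0], "claw": 0.0}
    - {"dr": [0, 0, 0], "slide": [0.257, -0.102, 0], "claw": 0.0}
    - {"dr": [0, 0, 0], "slide": [0.257, -0.102, 0], "claw": 0.0}

```text
time_s: 13.0
tool_pos: [0.4284, 0.2355, 0.2675]
orientation: [-0.001, 0.692, 0.722, -0.001]
contact_force: [-0.4, -0.3, -2.2]
grip_width: 0.146
```

Run:
```python
from h import *
goto([.43,.2335,.121],0.045)
```

```text
slide [-0.0021  0.0018  0.1465] dr [-0.13  0.02 -0.21] q7 -0.55
```

Emit:
drive_tool:
  motion:
    - {"dr": [0, 0, 0], "slide": [-0.002, 0.002, 0.02], "claw": 0.0}
    - {"dr": [0, 0, 0], "slide": [-0.002, 0.002, 0.05], "claw": 0.0}
    - {"dr": [0, 0, 0], "slide": [-0.002, 0.002, 0.085], "claw": 0.0}
    - {"dr": [0, 0, 0], "slide": [-0.002, 0.002, 0.115], "claw": 0.0}
    - {"dr": [0, 0, 0], "slide": [-0.002, 0.002, 0.133], "claw": 0.0}
    - {"dr": [0, 0, 0], "slide": [-0.002, 0.002, 0.141], "claw": 0.0}
    - {"dr": [0, 0, 0], "slide": [-0.002, 0.002, 0.145], "claw": 0.0}
    - {"dr": [0, 0, 0], "slide": [-0.002, 0.002, 0.146], "claw": 0.0}

```text
time_s: 14.0
tool_pos: [0.4306, 0.2335, 0.1219]
orientation: [-0.001, 0.692, 0.721, -0.001]
contact_force: [0.2, -0.2, -0.9]
grip_width: 0.148
```

Emit:
drive_tool:
  motion:
    - {"dr": [0, 0, 0], "slide": [0, 0, 0.001], "claw": 0.0}
    - {"dr": [0, 0, 0], "slide": [0, 0, 0.002], "claw": 0.0}
    - {"dr": [0, 0, 0], "slide": [0, 0, 0.003], "claw": 0.0}
    - {"dr": [0, 0, 0], "slide": [0, 0, 0.004], "claw": 0.0}
    - {"dr": [0, 0, 0], "slide": [0, 0, 0.0045], "claw": 0.0}

```text
time_s: 14.62
tool_pos: [0.4305, 0.2335, 0.1173]
orientation: [-0.001, 0.692, 0.721, -0.001]
contact_force: [-1.2, -0.2, -2.2]
grip_width: 0.151
```

Not touching yet; I'll go down a little more.

Emit:
drive_tool:
  motion:
    - {"dr": [0, 0, 0], "slide": [0, 0, 0.0007], "claw": 0.0}
    - {"dr": [0, 0, 0], "slide": [0, 0, 0.0014], "claw": 0.0}
    - {"dr": [0, 0, 0], "slide": [0, 0, 0.0014], "claw": 0.0}

```text
time_s: 15.0
tool_pos: [0.4307, 0.2336, 0.1172]
orientation: [-0.001, 0.693, 0.721, -0.0]
contact_force: [-6.2, -4.1, 15.2]
grip_width: 0.149
```

Emit:
drive_tool:
  motion:
    - {"dr": [0, 0, 0], "slide": [0, 0, 0], "claw": 0.03}
    - {"dr": [0, 0, 0], "slide": [0, 0, 0], "claw": 0.05}
    - {"dr": [0, 0, 0], "slide": [0, 0, 0], "claw": 0.05}
    - {"dr": [0, 0, 0], "slide": [0, 0, -0.02], "claw": 0.06}
    - {"dr": [0, 0, 0], "slide": [0, 0, -0.06], "claw": 0.085}
    - {"dr": [0, 0, 0], "slide": [0, 0, -0.11], "claw": 0.085}
    - {"dr": [0, 0, 0], "slide": [0, 0, -0.13], "claw": 0.085}
    - {"dr": [0, 0, 0], "slide": [0, 0, -0.13], "claw": 0.085}

```text
time_s: 16.0
tool_pos: [0.4316, 0.2339, 0.2484]
orientation: [-0.001, 0.693, 0.721, 0.001]
contact_force: [0.2, 0.5, -0.6]
grip_width: 1.002
```

Run:
```python
from h import *
a=cam('scene');w=cam('wrist')
x=cv2.resize(a['frame'][110:270,260:420],(400,400));y=w['frame'][:,120:520]
save('placed2',np.hstack([x,y]))
print(proj(a,[[.541,-.019,.110]]).round(1))
goto([.541,-.019,.22],0.037)
```

```text
[[307.5 206.5]]
slide [-0.2567  0.1001  0.026 ] dr [-0.14 -0.    0.22] q7 -0.54
```

View pics/placed2.png

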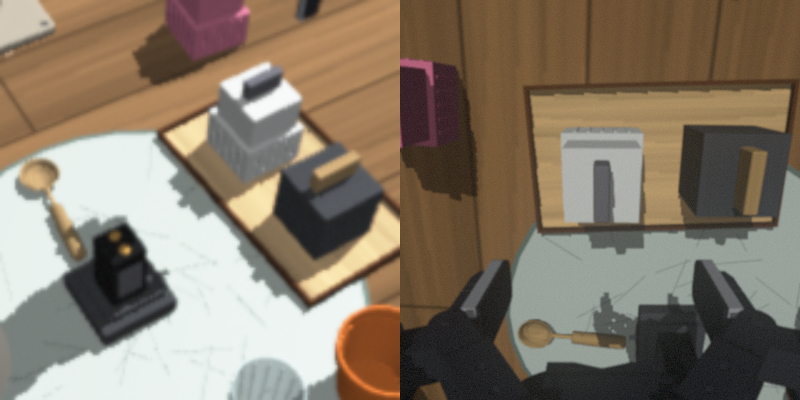

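The hood and diffuser both stand upright inside the tray. The pack stands in the base, its top at about (308,206) in full scene pixels, matching the prediction (307.5,206.5).

Emit:
drive_tool:
  motion:
    - {"dr": [0, 0, 0], "slide": [-0.03, 0.012, 0], "claw": 0.085}
    - {"dr": [0, 0, 0], "slide": [-0.08, 0.031, 0], "claw": 0.085}
    - {"dr": [0, 0, 0], "slide": [-0.13, 0.051, 0], "claw": 0.085}
    - {"dr": [0, 0, 0], "slide": [-0.18, 0.07, 0.01], "claw": 0.085}
    - {"dr": [0, 0, 0], "slide": [-0.23, 0.09, 0.026], "claw": 0.085}
    - {"dr": [0, 0, 0], "slide": [-0.257, 0.1, 0.026], "claw": 0.085}
    - {"dr": [0, 0, 0], "slide": [-0.257, 0.1, 0.026], "claw": 0.085}

```text
time_s: 16.98
tool_pos: [0.5405, -0.0221, 0.2183]
orientation: [-0.001, 0.694, 0.72, -0.002]
contact_force: [-1.2, 0.3, 0.0]
grip_width: 0.995
```

Run:
```python
from h import *
w=cam('wrist');save('w3',w['frame'])
P=[[.541+x,-.019+y,.11] for x,y in ((.022,.022),(.022,-.022),(-.022,-.022),(-.022,.022))]
print(proj(w,P).round(1).tolist())
goto([.541,-.019,.076],0.037)
```

```text
[[351.4, 165.3], [348.0, 216.5], [295.7, 214.6], [296.3, 163.2]]
slide [0.0012 0.0014 0.1425] dr [-0.28  0.05  0.11] q7 0.09
```

View pics/w3.png

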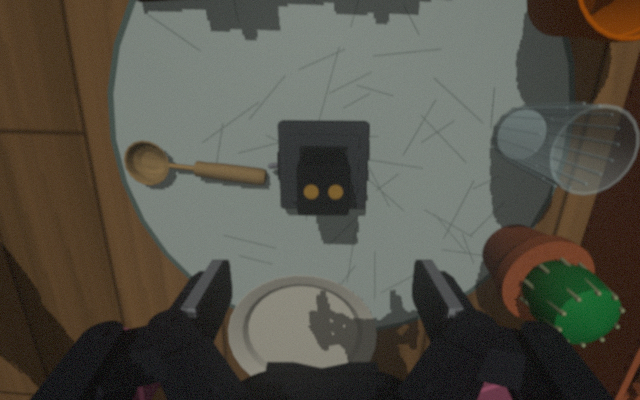

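The pack's top spans columns 297–351 and its near edge is at row 215, as predicted. Descending to grip.

Emit:
drive_tool:
  motion:
    - {"dr": [0, 0, 0], "slide": [0.001, 0.001, 0.04], "claw": 0.085}
    - {"dr": [0, 0, 0], "slide": [0.001, 0.001, 0.08], "claw": 0.085}
    - {"dr": [0, 0, 0], "slide": [0.001, 0.001, 0.115], "claw": 0.085}
    - {"dr": [0, 0, 0], "slide": [0.001, 0.001, 0.135], "claw": 0.085}
    - {"dr": [0, 0, 0], "slide": [0.001, 0.001, 0.142], "claw": 0.07}
    - {"dr": [0, 0, 0], "slide": [0.001, 0.001, 0.142], "claw": 0.05}
    - {"dr": [0, 0, 0], "slide": [0.001, 0.001, 0.142], "claw": 0.03}
    - {"dr": [0, 0, 0], "slide": [0.001, 0.001, 0.142], "claw": 0.03}

```text
time_s: 18.02
tool_pos: [0.5412, -0.0189, 0.0774]
orientation: [-0.001, 0.693, 0.721, -0.001]
contact_force: [-1.0, 0.5, 3.0]
grip_width: 0.507
```

Emit:
drive_tool:
  motion:
    - {"dr": [0, 0, 0], "slide": [0, 0, 0], "claw": 0.03}
    - {"dr": [0, 0, 0], "slide": [0, 0, 0], "claw": 0.03}
    - {"dr": [0, 0, 0], "slide": [0, 0, -0.004], "claw": 0.03}

```text
time_s: 18.4
tool_pos: [0.5408, -0.019, 0.0812]
orientation: [-0.001, 0.693, 0.721, -0.002]
contact_force: [-0.2, 0.1, -2.9]
grip_width: 0.506
```

Emit:
drive_tool:
  motion:
    - {"dr": [0, 0, 0], "slide": [0, 0, -0.01], "claw": 0.03}
    - {"dr": [0, 0, 0], "slide": [0, 0, -0.025], "claw": 0.03}
    - {"dr": [0, 0, 0], "slide": [0, 0, -0.045], "claw": 0.03}
    - {"dr": [0, 0, 0], "slide": [0, 0, -0.065], "claw": 0.03}
    - {"dr": [0, 0, 0], "slide": [0, 0, -0.08], "claw": 0.03}
    - {"dr": [0, 0, 0], "slide": [0, 0, -0.08], "claw": 0.03}

```text
time_s: 19.15
tool_pos: [0.5419, -0.0188, 0.1625]
orientation: [-0.001, 0.693, 0.721, -0.001]
contact_force: [0.1, -0.4, -2.9]
grip_width: 0.508
```

Run:
```python
from h import *
goto([.523,-.258,.16],0.037)
```

```text
slide [-0.2382 -0.0282  0.0026] dr [-0.11 -0.01  0.12] q7 0.12
```

Emit:
drive_tool:
  motion:
    - {"dr": [0, 0, 0], "slide": [-0.02, -0.002, 0], "claw": 0.03}
    - {"dr": [0, 0, 0], "slide": [-0.055, -0.006, 0], "claw": 0.03}
    - {"dr": [0, 0, 0], "slide": [-0.095, -0.011, 0], "claw": 0.03}
    - {"dr": [0, 0, 0], "slide": [-0.135, -0.016, 0], "claw": 0.03}
    - {"dr": [0, 0, 0], "slide": [-0.175, -0.021, 0], "claw": 0.03}
    - {"dr": [0, 0, 0], "slide": [-0.215, -0.025, 0], "claw": 0.03}
    - {"dr": [0, 0, 0], "slide": [-0.238, -0.028, 0], "claw": 0.03}
    - {"dr": [0, 0, 0], "slide": [-0.238, -0.028, 0], "claw": 0.03}

```text
time_s: 20.15
tool_pos: [0.522, -0.2599, 0.1619]
orientation: [-0.001, 0.694, 0.72, -0.001]
contact_force: [-0.7, -0.3, -3.2]
grip_width: 0.505
```

Run:
```python
from h import *
goto([.523,-.258,.062],0.037)
```

```text
slide [0.0019 0.0014 0.0999] dr [-0.2   0.04 -0.08] q7 0.63
```

Emit:
drive_tool:
  motion:
    - {"dr": [0, 0, 0], "slide": [0.002, 0.001, 0.02], "claw": 0.03}
    - {"dr": [0, 0, 0], "slide": [0.002, 0.001, 0.05], "claw": 0.03}
    - {"dr": [0, 0, 0], "slide": [0.002, 0.001, 0.078], "claw": 0.03}
    - {"dr": [0, 0, 0], "slide": [0.002, 0.001, 0.092], "claw": 0.03}
    - {"dr": [0, 0, 0], "slide": [0.002, 0.001, 0.098], "claw": 0.03}
    - {"dr": [0, 0, 0], "slide": [0.002, 0.001, 0.1], "claw": 0.03}
    - {"dr": [0, 0, 0], "slide": [0.002, 0.001, 0.1], "claw": 0.03}

```text
time_s: 21.02
tool_pos: [0.523, -0.258, 0.0625]
orientation: [-0.001, 0.694, 0.72, -0.001]
contact_force: [0.2, -0.2, -3.4]
grip_width: 0.507
```

Emit:
drive_tool:
  motion:
    - {"dr": [0, 0, 0], "slide": [0, 0, 0.001], "claw": 0.03}
    - {"dr": [0, 0, 0], "slide": [0, 0, 0.002], "claw": 0.03}
    - {"dr": [0, 0, 0], "slide": [0, 0, 0.003], "claw": 0.03}
    - {"dr": [0, 0, 0], "slide": [0, 0, 0.004], "claw": 0.03}
    - {"dr": [0, 0, 0], "slide": [0, 0, 0.0045], "claw": 0.03}

```text
time_s: 21.65
tool_pos: [0.523, -0.2581, 0.0584]
orientation: [-0.001, 0.694, 0.72, -0.001]
contact_force: [-3.8, 2.3, 7.1]
grip_width: 0.509
```

The pack touched down at the expected height (TCP 0.0584). Releasing and rising.

Emit:
drive_tool:
  motion:
    - {"dr": [0, 0, 0], "slide": [0, 0, 0], "claw": 0.055}
    - {"dr": [0, 0, 0], "slide": [0, 0, 0], "claw": 0.07}
    - {"dr": [0, 0, 0], "slide": [0, 0, 0], "claw": 0.085}
    - {"dr": [0, 0, 0], "slide": [0, 0, 0], "claw": 0.085}
    - {"dr": [0, 0, 0], "slide": [0, 0, -0.04], "claw": 0.085}
    - {"dr": [0, 0, 0], "slide": [0, 0, -0.09], "claw": 0.085}
    - {"dr": [0, 0, 0], "slide": [0, 0, -0.15], "claw": 0.085}
    - {"dr": [0, 0, 0], "slide": [0, 0, -0.15], "claw": 0.085}

```text
time_s: 22.65
tool_pos: [0.5253, -0.2593, 0.2131]
orientation: [0.003, 0.695, 0.719, 0.001]
contact_force: [0.4, -0.5, -0.7]
grip_width: 0.996
```

Run:
```python
from h import *
a=cam('scene');w=cam('wrist')
save('final',np.hstack([cv2.resize(a['frame'][110:310,160:440],(480,343)),cv2.resize(w['frame'],(320,200))[np.r_[0:200,np.zeros(143,int)]]]))
print(proj(a,[[.523,-.258,.091]]).round(1),get_obs()['contact_force'])
```

```text
[[220.9 243.5]] [ 0.50551675  0.17112122 -0.33014241]
```

View pics/final.png

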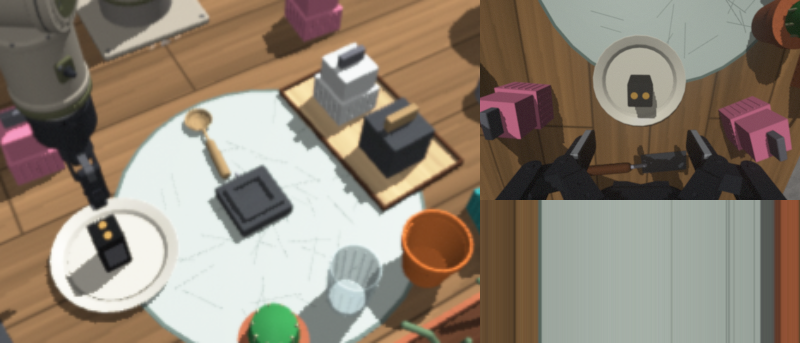

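The final view shows the pack standing near the plate's middle, the hood and diffuser upright in the tray, the base in place, and the gripper clear.

```bash
python3 -c "
from plant import job
print(job.job_done())"
```

```text
the job is handed in; nothing more can be done
None
```

I took the lantern apart in the required order and handed the job in at about 23 s; the interface gave no verdict.

- **Hood:** lifted straight up and stood at the far end of the tray.
- **Diffuser:** stood beside the hood at the near end, with the pack still in the base.
- **Battery pack:** set down on the plate at about (0.523, -0.258), which is where I measured the plate's centre (two views, about 7 mm apart).

All three parts touched down within about 1 mm of the expected height before release. The diffuser was pressed with about 15 N as it touched the tray, because the first touch was not clear in the force reading.

The last pictures show hood and diffuser upright inside the tray lip, the pack upright near the middle of the plate, and the base in its place. The spoon, tumbler, flowerpot, cactus and trowel look undisturbed. The candle tin was out of the last views, but the arm's path did not go near it. The gripper was clear, with about zero force. I judged the final uprightness by eye and did not measure tilt angles. No checks failed. The largest disagreement was the fin-top height, 187 mm measured against 190 mm expected.

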